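# Make up a pressing stack on the base plate

## Task

Make up the pressing stack on the round base plate: the thick die disc first, the thin blank on it, and the knobbed pressure disc on top with its knob up, each lying flat and centred on the plate. The pressure disc stands on edge in the rack: before it goes on the stack, tip it over flat onto the cork pad, knob up, let go of it, and take it again from there. Set the discs down rather than drop them (the pressure disc may tip over onto the pad), and leave everything else where it is.

Things in the scene. Friction and masses are not known exactly. Their poses are not given: they have to be found in the camera images.
- plate: Round dark steel base plate fixed to the bench, 110 mm across, 20 mm high; a scribed circle 73 mm across round its centre. Origin: centre of its underside (on the bench, z = 0); z up. Its top is 20 mm above the origin.
- pad: Square cork pad, 130 x 130 mm, 3 mm thick, fixed flat on the bench, sides along world x and y. Origin: centre of its underside; its top is 3 mm above the bench.
- die: The die: plain steel disc, 66 mm across and 26 mm thick (the thick one), 0.4 to 0.8 kg, lying flat on the bench. Origin: centre of its underside; z is the disc's axis. Either face may be up.
- die_center (a point): Centre of the die, 13 mm from either face.
- blank: The blank: plain steel disc, 60 mm across and 14 mm thick (the thin one), about 0.3 kg, lying flat on the bench. Origin: centre of its underside; z is the disc's axis. Either face may be up.
- blank_center (a point): Centre of the blank, 7 mm from either face.
- cap: The pressure disc: aluminium, 92 mm across, 12 mm thick, 0.2 to 0.35 kg, with a round knob in the middle of one face. Starts on edge in the rack, knob facing away from the robot, top of the rim 98 mm above the bench and free to be gripped across the 12 mm. Origin: centre of the disc proper, 6 mm from either face (knob not counted); x: its axis, out of the knob side (up when it lies knob up).
- cap_knob (a point): Middle of the end face of the pressure disc's knob, 28 mm from the disc's origin along its x. The knob is 28 mm across and stands 22 mm out of the face. The disc is too wide to grip across when it lies flat: the knob is the grip then.
- rack: Fixed wooden rack, 200 mm long (its x) by 130 mm wide; three cross slots, 15 mm wide, at x = -60, 0 and 60 mm, floor 6 mm above the bench. Combed cheeks 52 mm high hold each disc at its two sides; outer walls 56 mm high; open in the middle (58 mm). The pressure disc is in any one slot, plain spares in the others. Origin: centre of its underside.
- spare_a: Spare plain aluminium disc, 92 mm across, 12 mm thick, no knob, on edge in the rack; leave alone. Origin: its centre, x is its axis.
- spare_b: A second spare, the same as spare_a; leave alone. Origin: its centre, x is its axis.
- jar: Jar, 56 mm across and 85 mm high, standing among the loose discs; leave alone. Origin: centre of its underside.
- screwdriver: Screwdriver lying near the far edge; leave alone.
- hammer: Hammer lying near the far edge; leave alone.
- visor: Black magnifier visor, about 90 x 150 x 80 mm, on the left; leave alone. Origin: centre of its underside.
- wrench: Wrench lying on the right; leave alone.
Mind the look-alikes: they are no part of the job. What is shaped like the die but turquoise is not meant.

How it is judged:
By the outcome, as a careful person would: the job done as asked, in the order asked, and still so for the second after the job is handed in, with the robot touching nothing.
It also fails if it takes over 72 s, if anything falls off the work surface, if the arm or the gripper's body presses on something with over 40 N, if the wrist force passes 120 N, or if a joint passes its speed limit or range.

## Robot

A 6-joint arm with a two-finger parallel gripper is mounted at the origin on the work surface. World frame = base frame: x ahead of the robot, y to its left, z up, the work surface at z = 0. Lengths are in m, angles in rad, forces in N, time in s.
With the tool pointing down it reaches from about 0.225 to 0.875 m from the base axis. Payload 3.4 kg.
Tool frame: the origin (TCP) lies at the very end of the fingers, on their centre line; the grasp point (between the pads) lies 19 mm behind it; z points along the fingers, x is the direction in which the jaws open and shut, and the axes are right-handed (so a half turn about z gives the same grasp; the last joint's range is limited). The gripper opens to 85 mm and grips with 20 to 120 N. Pads are 22 mm wide; open, the fingers measure 114 mm over their backs; the gripper's body (76 mm by 85 mm) begins 54 mm behind the grasp point. The pads swing forward as they close: fully open they stand 13 mm farther back than shut.
Start: joints at [-1.317, 0.276, 1.505, -0, 1.361, -0.121], TCP at [0.211, -0.535, 0.231] pointing down, gripper open.
Joint ranges: [-2.89, 2.89], [-0.75, 2.08], [0.22, 2.7], [-1.18, 4.32], [0.11, 2.71], [-2.7, 2.7]. Speed limits (rad/s): [2.57, 2.57, 3.14, 3.14, 3.14, 3.14].

## Interface

Orientations are given as a unit quaternion [w, x, y, z].
In Python, from rig import manip gives the robot as it stands.
- The arm moves only by the tool carry_out, never from a script. Its argument "series" is a list of rows, each a list of 2 entries, a list of its own where there are three numbers: the shift along the tool's x, y, z in mm, then the turn about the tool's z in degrees. A call has 1 to 10 rows; each row shifts and turns the pose as measured when the row begins, along the tool's axes as they then stand; what a row does not reach is not made up. A row lasts 1/12 s, in which the tool goes at most 41.7 mm and 7.16 degrees, less where a joint would pass 70% of its speed; a pose out of reach is approached as far as the arm can. A call is refused whole if a number of a shift passes 41.7 or a number of a turn 7.16, either way. A call with a gripper value outside its range is refused whole. "fingers" is the finger opening in mm, from 0 to 85.4, set as the call begins (left out, the last holds). The fingers move at their own pace and stop on an object; "squeeze" is the grip in N (left out, the last holds). Time passes only in rows, so rows that do not move let the fingers close. It gives the time, the measured TCP pose, the force and the opening at its end, in the units of the state.
- manip.get_state(): the state, without advancing time (a new reading comes with each control period).
- manip.get_image(name): name is "scene" or "side" or "wrist"; returns a dict with "frame" (400x640x3 uint8, blue, green, red), "K" (3x3 intrinsics, pixels), "rvec" (rotation vector, rad) and "tvec" (3), from world to camera coordinates, as OpenCV has them; the wrist camera has in their place "mount" (4x4, takes a point from camera to tool coordinates, whose origin is the TCP and whose axes are the tool frame's). Camera axes: x right, y down, z forward; pixel columns grow to the right and rows downward; lengths in m; the calibration is good to about 2 mm. The wrist camera is an equidistant fisheye: a pixel r from the principal point sees the ray r / f radians off the axis. A picture is of the moment at which its call begins: read the wrist's pose just before it. There is no depth.
- manip.sign_off(): hands the job in, once; it reports no verdict.
The state is a dict: "clock": time; "qpos": joint angles; "qd": joint speeds; "effort": joint torques, N m; "position": TCP position; "ee_rot": TCP orientation; "contact_force": force on the tool from outside, world axes, zero at the start; "moment": the same for the moment, N m; "width": finger opening in m.
Only numpy, scipy, OpenCV 4.12 (cv2) and the standard library are available. Lean on these libraries where they do the work, as an engineer would, in place of code of your own. Each camera call takes 0.05 s, during which the arm holds its last target. There are 200 camera calls.

## Working session

There is one attempt and no reset: what is moved stays moved. The work goes in short steps, Python scripts to look and compute and a tool call to move; the robot and the scene stay as the last step left them, time stands still between calls to the robot, and variables do not carry over. Pictures are saved under pics/ and viewed, about 8 in all and at most 12, crops included, and the job is handed in when it is done.

Besides the shell and the picture viewer there is one more tool, called after "Call:" as name(argument=value, ...) on one line, values as JSON. carry_out: Moves the arm, as the interface text tells. Its arguments: {"type":"object","properties":{"series":{"type":"array","items":{"type":"array"}},"fingers":{"type":"number"},"squeeze":{"type":"number"}},"required":["series"]}

```bash
mkdir -p pics; cat > h.py <<'E'
from rig import manip
import numpy as np, cv2
from scipy.spatial.transform import Rotation as R
def grab(n,f=None):
    s=manip.get_state(); im=manip.get_image(n)
    if f: cv2.imwrite('pics/'+f,im['frame'])
    return s,im
def ray(s,im,px):
    K=np.array(im['K'])
    if 'mount' in im:
        d=(np.array(px,float)-K[:2,2])/np.array([K[0,0],K[1,1]]); t=np.linalg.norm(d)
        v=np.r_[np.sin(t)*d/max(t,1e-9),np.cos(t)]
        M=np.array(im['mount']); q=s['ee_rot']; T=R.from_quat([q[1],q[2],q[3],q[0]]).as_matrix()
        return T@M[:3,3]+s['position'],T@M[:3,:3]@v
    u=cv2.undistortPoints(np.array([[px]],float),K,None)[0,0]
    Rm=cv2.Rodrigues(np.array(im['rvec']))[0]
    return -Rm.T@np.array(im['tvec']).ravel(), Rm.T@np.r_[u,1]
def hit(s,im,px,z):
    o,d=ray(s,im,px); return o+d*(z-o[2])/d[2]
def st():
    s=manip.get_state()
    q=s['ee_rot'];T=R.from_quat([q[1],q[2],q[3],q[0]]).as_matrix()
    print('t',s['clock'],'pos',np.round(s['position'],4),'F',np.round(s['contact_force'],1),'w',s['width']);print(np.round(T,3)); return s,T
E
python3 - <<'E'
from h import *
s,a=grab('scene','s0.png'); s,b=grab('side','d0.png')
cv2.imwrite('pics/both.png',np.vstack([a['frame'],b['frame']])[:, :] if 0 else a['frame'])
st()
for i in (a,b): print(i['K'],ray(s,i,(320,200)))
s,w=grab('wrist','w0.png'); print(w['K'],w['mount'])
E
```

```text
t 0.1 pos [ 0.2104 -0.5346  0.2305] F [-0.6 -0.5 -0.2] w 0.08531570550319349
[[ 0.366 -0.931 -0.   ]
 [-0.931 -0.366  0.002]
 [-0.002 -0.    -1.   ]]
[[373.38461318   0.         321.59162288]
 [  0.         373.38461318 195.06716232]
 [  0.           0.           1.        ]] (array([ 1.1106846 , -0.84527439,  0.77933436]), array([-0.45395652,  0.66311709, -0.59530825]))
[[418.43019421   0.         327.64284232]
 [  0.         418.43019421 201.91297128]
 [  0.           0.           1.        ]] (array([-0.02418898,  0.94755108,  0.71228213]), array([ 0.46181962, -0.74350077, -0.48402868]))
[[309.70691629   0.         317.64585156]
 [  0.         309.70691629 195.85243534]
 [  0.           0.           1.        ]] [[ 9.99997717e-01 -2.12142770e-03 -2.54884774e-04  4.23229723e-04]
 [ 2.10218731e-03  9.55478019e-01  2.95054801e-01 -7.65090577e-02]
 [-3.82400629e-04 -2.95054664e-01  9.55480298e-01 -1.43235332e-01]
 [ 0.00000000e+00  0.00000000e+00  0.00000000e+00  1.00000000e+00]]
```

View pics/s0.png

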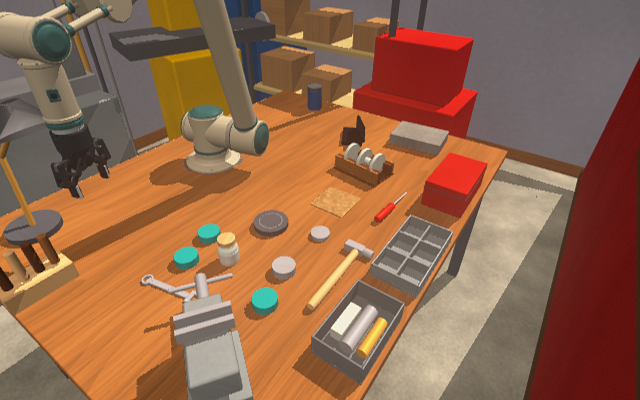

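View pics/d0.png

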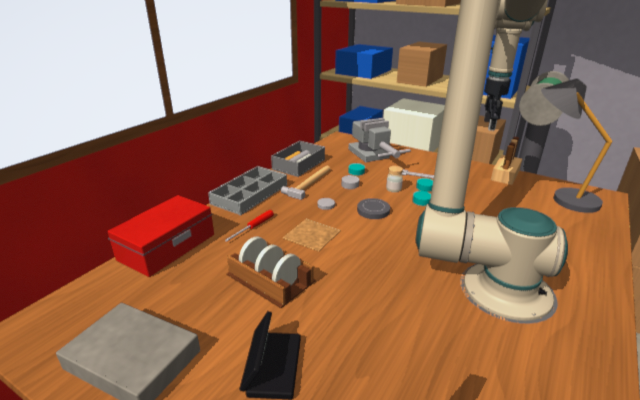

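The scene view shows the grey thick disc at (284,268), the smaller grey disc at (320,234), three turquoise look-alikes at (208,233), (186,258) and (265,300), the plate at (270,222), the pad at (335,201) and the rack at (363,163). The two grey discs fit die and blank. I'll enlarge those two and the rack to confirm.

```bash
python3 - <<'E'
from h import *
s,a=grab('scene'); s,b=grab('side')
A,B=a['frame'],b['frame']
c1=cv2.resize(A[135:195,325:405],(400,300),interpolation=cv2.INTER_CUBIC)
c2=cv2.resize(B[225:312,220:336],(400,300),interpolation=cv2.INTER_CUBIC)
c3=cv2.resize(A[205:295,240:360],(400,300),interpolation=cv2.INTER_CUBIC)
c4=cv2.resize(B[150:225,310:410],(400,300),interpolation=cv2.INTER_CUBIC)
cv2.imwrite('pics/c.png',np.vstack([np.hstack([c1,c2]),np.hstack([c3,c4])]))
for n,i,p,z in [('die',a,(284,263),.026),('blank',a,(320,232),.014),('plate',a,(270,221),.02),('pad',a,(335,201),.003),('jar',a,(228,240),.085),('die',b,(350,180),.026),('blank',b,(326,202),.014),('plate',b,(374,207),.02),('pad',b,(312,234),.003),('rackend',b,(228,262),.05),('rackend2',b,(290,290),.05),('tu',b,(357,168),.026),('tu',b,(422,197),.026),('tu',b,(426,183),.026)]:
    print(n,np.round(hit(s,i,p,z),3))
E
```

```text
die [ 0.623 -0.303  0.026]
blank [ 0.622 -0.129  0.014]
plate [ 0.467 -0.184  0.02 ]
pad [0.564 0.045 0.003]
jar [ 0.483 -0.367  0.085]
die [ 0.618 -0.297  0.026]
blank [ 0.617 -0.124  0.014]
plate [ 0.459 -0.171  0.02 ]
pad [0.56  0.053 0.003]
rackend [0.633 0.336 0.05 ]
rackend2 [0.436 0.339 0.05 ]
tu [ 0.646 -0.406  0.026]
tu [ 0.344 -0.314  0.026]
tu [ 0.37  -0.426  0.026]
```

View pics/c.png

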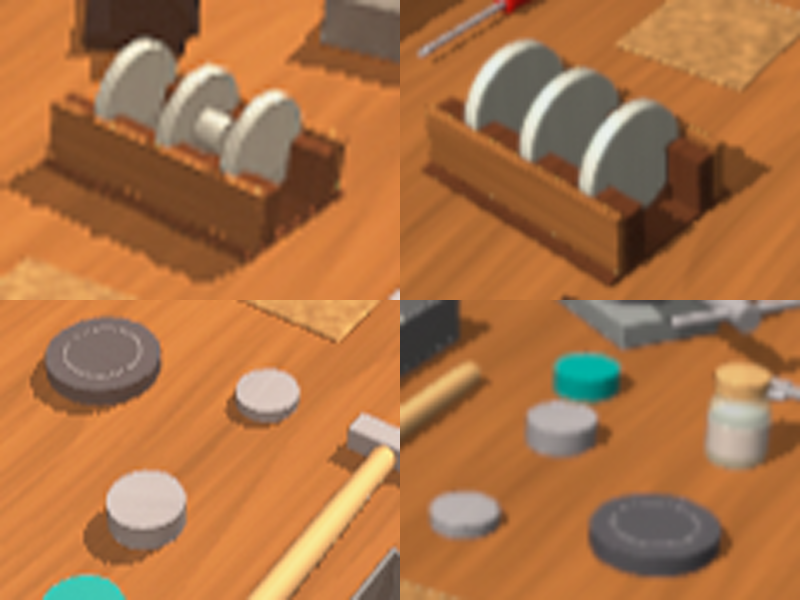

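The crop shows the knob on the disc in the middle slot, facing away from the robot, so that is the cap. The two steel-grey discs differ clearly in thickness: the thick one is the die and the thin one the blank. I'll square the tool to the world axes first.

Call:
carry_out(series=[[[0, 0, 0], -6.9], [[0, 0, 0], -6.9], [[0, 0, 0], -6.9], [[0, 0, 0], -6.9], [[0, 0, 0], -6.9], [[0, 0, 0], -6.9], [[0, 0, 0], -6.9], [[0, 0, 0], -6.9], [[0, 0, 0], -6.9], [[0, 0, 0], -6.9]], fingers=85, squeeze=50)

```text
clock: 1.08
position: [0.2101, -0.5337, 0.229]
ee_rot: [-0.002, 1.0, 0.026, -0.001]
contact_force: [-0.3, -0.1, -0.3]
width: 0.0849
```

Call:
carry_out(series=[[[40, -23, 0], 0], [[40, -23, 0], 0], [[40, -23, 0], 0], [[40, -23, 0], 0], [[40, -23, 0], 0], [[40, -23, 0], 0], [[40, -23, 0], 0], [[40, -23, 0], 0], [[40, -23, 0], 0], [[20, -10, 0], 0]])

```text
clock: 1.92
position: [0.5492, -0.317, 0.2264]
ee_rot: [-0.001, 1.0, 0.022, -0.002]
contact_force: [-0.6, -0.7, -0.3]
width: 0.0854
```

```bash
python3 - <<'E'
from h import *
s,T=st()
s,w=grab('wrist','w1.png')
s,a=grab('scene'); 
for p in [(357,246),(345,243),(370,252)]: print(hit(s,a,p,.02))
E
```

```text
t 1.9167 pos [ 0.5492 -0.317   0.2264] F [-0.6 -0.7 -0.3] w 0.08541919572290477
[[ 0.999  0.045 -0.004]
 [ 0.045 -0.999  0.002]
 [-0.004 -0.002 -1.   ]]
[ 0.7492046  -0.12157024  0.02      ]
[ 0.71382728 -0.13122671  0.02      ]
[ 0.79229691 -0.12125586  0.02      ]
```

View pics/w1.png

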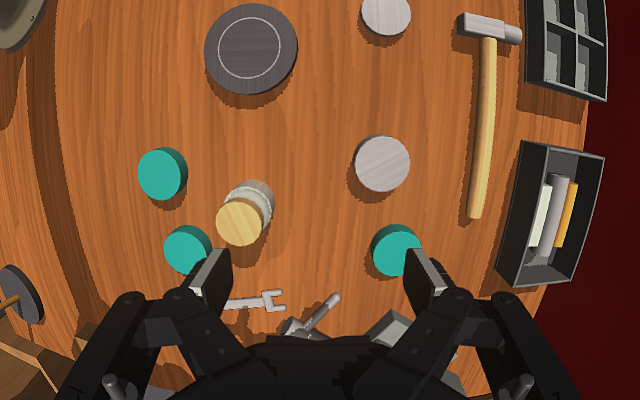

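The wrist view shows the die at (382,164), the blank at (386,14) cut by the frame edge, the plate at (250,48) and the jar at (240,222). I'll fit the top faces as circles on their planes.

```bash
cat >> h.py <<'E'
def circ(s,im,px,z,tol=9):
    f=cv2.medianBlur(im['frame'],3); m=np.zeros((f.shape[0]+2,f.shape[1]+2),np.uint8)
    cv2.floodFill(f,m,tuple(px),0,(tol,)*3,(tol,)*3,4|cv2.FLOODFILL_MASK_ONLY|cv2.FLOODFILL_FIXED_RANGE|(255<<8))
    m=cv2.morphologyEx(m[1:-1,1:-1],cv2.MORPH_CLOSE,np.ones((5,5)))
    c=max(cv2.findContours(m,0,1)[0],key=cv2.contourArea)[:,0]
    P=np.array([hit(s,im,p,z)[:2] for p in c])*1000
    (e,ax,_)=cv2.fitEllipse(P.astype(np.float32)); (q,r)=cv2.minEnclosingCircle(P.astype(np.float32))
    return np.round(e,1),np.round(ax,1),np.round(q,1),round(2*r,1)
E
python3 - <<'E'
from h import *
s,w=grab('wrist')
for t in (20,35,50):
    print('die',circ(s,w,(382,164),.026,t)); print('plate',circ(s,w,(250,70),.02,t))
    print('plate in',circ(s,w,(250,48),.02,t))
E
```

```text
die (array([ 623.3, -305.9]), array([62.9, 63.2]), array([ 623.5, -305.9]), 64.5)
plate (array([ 465.6, -178.1]), array([107.1, 107.5]), array([ 465.7, -178.1]), 109.0)
plate in (array([ 465.6, -178.1]), array([107.1, 107.5]), array([ 465.5, -177.9]), 108.9)
die (array([ 623.4, -305.9]), array([63.2, 63.7]), array([ 623.6, -306.1]), 65.0)
plate (array([ 465.7, -178.2]), array([107.6, 108.2]), array([ 465.9, -178.3]), 110.2)
plate in (array([ 465.6, -178.2]), array([107.6, 108.2]), array([ 465.8, -178.1]), 109.8)
die (array([ 623.4, -305.9]), array([63.4, 64.5]), array([ 623.6, -305.8]), 66.1)
plate (array([ 465.2, -183.4]), array([107.5, 122.1]), array([ 465.4, -186.9]), 125.9)
plate in (array([ 465.8, -182.1]), array([107.1, 119.3]), array([ 465.4, -186.8]), 125.8)
```

Call:
carry_out(series=[[[36, -4, 20], 2.5], [[36, -4, 40], 0], [[5, 0, 40], 0], [[0, 0, 30], 0], [[0, 0, 0], 0]])

```text
clock: 2.48
position: [0.617, -0.3162, 0.1015]
ee_rot: [0.004, 1.0, -0.003, -0.001]
contact_force: [-0.5, 0.1, -1.5]
width: 0.085
```

```bash
python3 - <<'E'
from h import *
s,T=st()
s,w=grab('wrist','w2.png')
d=np.array([.6235,-.306,0.026])-s['position']; print(T.T@d*1000)
E
```

```text
t 2.4833 pos [ 0.617  -0.3162  0.1015] F [-0.5  0.1 -1.5] w 0.0849884415177134
[[ 1.    -0.005 -0.002]
 [-0.005 -1.    -0.009]
 [-0.002  0.009 -1.   ]]
[  6.64273577 -10.89986632  75.38144868]
```

Call:
carry_out(series=[[[6.5, -10.5, 20], 0], [[0, 0, 35], 0], [[0, 0, 30], 0], [[0, 0, 16], 0], [[0, 0, 0], 0], [[0, 0, 0], 0]])

```text
clock: 3.03
position: [0.627, -0.3195, 0.0165]
ee_rot: [0.012, 1.0, -0.007, 0.008]
contact_force: [0.4, -0.4, 0.8]
width: 0.085
```

```bash
python3 - <<'E'
from h import *
s,T=st()
s,w=grab('wrist','w3.png')
E
```

```text
t 3.0333 pos [ 0.627  -0.3195  0.0165] F [ 0.4 -0.4  0.8] w 0.08501175096440099
[[ 1.    -0.014  0.017]
 [-0.013 -1.    -0.025]
 [ 0.017  0.024 -1.   ]]
```

View pics/w3.png

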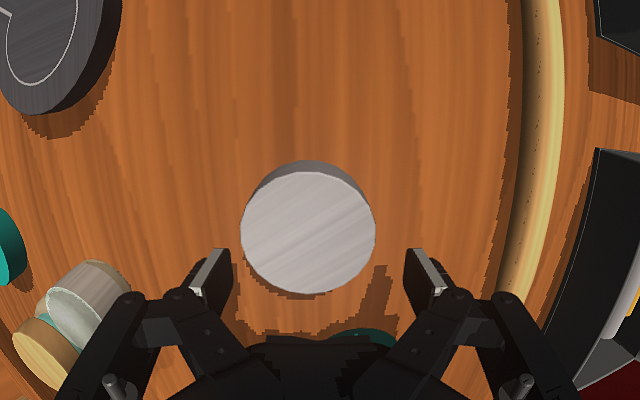

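Position drifted: the die is about 13 mm ahead in y, and the tool picked up a small tilt. I'll correct with gentler rows.

Call:
carry_out(series=[[[-1, -5, 0], 0], [[-1, -5, 0], 0], [[-1, -3, 0], 0], [[0, 0, 0], 0]])

```text
clock: 3.42
position: [0.627, -0.3089, 0.025]
ee_rot: [0.016, 1.0, -0.008, 0.014]
contact_force: [0.1, 0.1, 0.4]
width: 0.0847
```

```bash
python3 - <<'E'
from h import *
s,T=st(); print(s['qpos'],s['qd'])
s,w=grab('wrist')
print(circ(s,w,(308,240),.026,35))
s,T=st()
E
```

```text
t 3.4167 pos [ 0.627  -0.3089  0.025 ] F [0.1 0.1 0.4] w 0.08465085823129011
[[ 0.999 -0.016  0.027]
 [-0.015 -0.999 -0.032]
 [ 0.028  0.031 -0.999]]
[-0.55058073  0.59376355  1.52066568 -0.01510564  0.98734049 -0.52684937] [ 0.00373075 -0.02009969 -0.01328874 -0.00365482  0.00027449  0.00016855]
(array([ 623.3, -305.9]), array([64. , 64.2]), array([ 623.4, -305.9]), 65.2)
t 3.4667 pos [ 0.6274 -0.3092  0.0253] F [0.5 0.7 0.6] w 0.08500259162860782
[[ 0.999 -0.016  0.028]
 [-0.015 -0.999 -0.032]
 [ 0.029  0.032 -0.999]]
```

Call:
carry_out(series=[[[0, 0, 0], 0], [[0, 0, 0], 0], [[0, 0, 0], 0]])

```text
clock: 3.72
position: [0.628, -0.309, 0.0266]
ee_rot: [0.017, 1.0, -0.007, 0.015]
contact_force: [0.3, -1.0, 0.8]
width: 0.085
```

Call:
carry_out(series=[[[0, 0, 10], 0]])

```text
clock: 3.8
position: [0.6299, -0.3102, 0.0184]
ee_rot: [0.018, 1.0, -0.007, 0.017]
contact_force: [0.9, -0.6, -0.1]
width: 0.0848
```

Call:
carry_out(series=[[[0, 0, 0], 0]])

```text
clock: 3.88
position: [0.6286, -0.3095, 0.0161]
ee_rot: [0.017, 1.0, -0.007, 0.015]
contact_force: [-0.6, 0.7, -0.5]
width: 0.0852
```

Call:
carry_out(series=[[[-4, 0, 0], 0]])

```text
clock: 3.97
position: [0.6253, -0.3096, 0.0154]
ee_rot: [0.017, 1.0, -0.007, 0.016]
contact_force: [0.4, -0.7, 0.1]
width: 0.085
```

Call:
carry_out(series=[[[0, 0, 0], 0]])

```text
clock: 4.05
position: [0.6238, -0.3092, 0.0144]
ee_rot: [0.016, 1.0, -0.007, 0.014]
contact_force: [0.3, -0.5, -0.3]
width: 0.0853
```

Call:
carry_out(series=[[[0, -2, 5], 0], [[0, -2, 5], 0], [[0, 0, 5], 0], [[0, 0, 0], 0]])

```text
clock: 4.38
position: [0.6237, -0.3054, -0.0028]
ee_rot: [0.016, 1.0, -0.007, 0.014]
contact_force: [-0.3, -0.3, 0.6]
width: 0.0851
```

Call:
carry_out(series=[[[0, 0, 0], 0], [[0, 0, 0], 0], [[0, 0, 0], 0], [[0, 0, 0], 0], [[0, 0, 0], 0]], fingers=50, squeeze=50)

```text
clock: 4.8
position: [0.6234, -0.3051, -0.003]
ee_rot: [0.016, 1.0, -0.007, 0.013]
contact_force: [0.3, -0.5, -0.6]
width: 0.0646
```

Call:
carry_out(series=[[[0, 0, -5], 0], [[0, 0, -10], 0], [[0, 0, -15], 0], [[0, 0, -15], 0], [[0, 0, -10], 0], [[0, 0, -5], 0], [[0, 0, 0], 0]])

```text
clock: 5.38
position: [0.6185, -0.301, 0.0575]
ee_rot: [0.013, 1.0, -0.007, 0.009]
contact_force: [-0.1, -0.1, -4.6]
width: 0.0645
```

```bash
python3 - <<'E'
from h import *
s,T=st(); d=np.array([.466,-.178,0.05])-s['position']; print(T.T@d*1000)
E
```

```text
t 5.3833 pos [ 0.6185 -0.301   0.0575] F [-0.1 -0.1 -4.6] w 0.06449819298888951
[[ 1.    -0.015  0.018]
 [-0.014 -1.    -0.026]
 [ 0.018  0.026 -0.999]]
[-154.4085466  -120.89377034    1.55632091]
```

Call:
carry_out(series=[[[-6, -5, 0], 0], [[-14, -11, 0], 0], [[-20, -16, 0], 0], [[-24, -19, 0], 0], [[-26, -20, 0], 0], [[-24, -19, 0], 0], [[-18, -14, 0], 0], [[-12, -9, 0], 0], [[-6, -5, 0], 0], [[0, 0, 0], 0]])

```text
clock: 6.22
position: [0.4544, -0.1705, 0.0448]
ee_rot: [0.01, 1.0, -0.008, 0.003]
contact_force: [-0.2, -0.6, -3.8]
width: 0.0644
```

```bash
python3 - <<'E'
from h import *
s,T=st(); d=np.array([.466,-.178,0.02])-s['position']; print(T.T@d*1000)
s,w=grab('wrist','w4.png')
E
```

```text
t 6.2167 pos [ 0.4544 -0.1705  0.0448] F [-0.2 -0.6 -3.8] w 0.06439929818914367
[[ 1.    -0.016  0.007]
 [-0.016 -1.    -0.02 ]
 [ 0.007  0.02  -1.   ]]
[11.55264815  6.78569426 24.99456478]
```

View pics/w4.png

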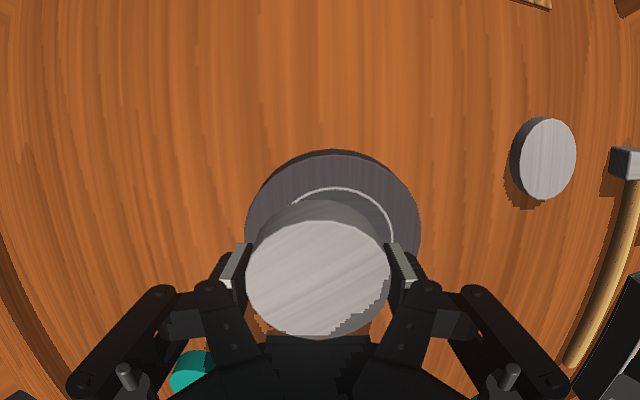

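The die is held at (318,278) over the plate, which shows behind it at (332,230); the die is too far left and near the robot side by about a centimetre. I'll measure its offset in the hand.

```bash
cat >> h.py <<'E'
def off(px,h,tol,P,show=True):
    "circle of top face lying h above TCP; shift in tool axes to bring it over P"
    s,w=grab('wrist'); s,T=st()
    c=circ(s,w,px,s['position'][2]+h,tol); print(c)
    d=np.r_[np.array(P)*1000-c[2],0]; print('tool shift',np.round(T.T@d,1)); return s,w
E
python3 - <<'E'
from h import *
for t in (30,45): s,w=off((318,278),.029,t,(.466,-.178))
print(circ(s,w,(540,160),.014,35))
E
```

```text
t 6.3167 pos [ 0.4574 -0.1726  0.0453] F [-0.2 -0.1 -4.7] w 0.0645120123210934
[[ 1.    -0.016  0.01 ]
 [-0.016 -1.    -0.022]
 [ 0.011  0.022 -1.   ]]
(array([ 456.4, -171.7]), array([56.8, 65.2]), array([ 458.3, -173.9]), 65.2)
tool shift [7.8 4.  0.2]
t 6.3667 pos [ 0.4587 -0.1735  0.0456] F [ 0.7 -0.6 -3.4] w 0.0642865215813993
[[ 1.    -0.017  0.012]
 [-0.016 -1.    -0.023]
 [ 0.012  0.023 -1.   ]]
(array([ 457.9, -172.6]), array([57.6, 65.3]), array([ 459.5, -174.7]), 65.3)
tool shift [6.6 3.2 0.2]
(array([ 621.8, -127. ]), array([57.9, 58.2]), array([ 621.8, -126.9]), 59.3)
```

Call:
carry_out(series=[[[3, 2, 0], 0], [[3, 2, 0], 0], [[0, 0, 3], 0], [[0, 0, 6], 0], [[0, 0, 4], 0], [[0, 0, 2], 0], [[0, 0, 0], 0], [[0, 0, 0], 0]])

```text
clock: 7.03
position: [0.4722, -0.1834, 0.0289]
ee_rot: [0.013, 1.0, -0.009, 0.009]
contact_force: [-1.2, -0.0, -4.6]
width: 0.0647
```

```bash
python3 - <<'E'
from h import *
s,w=off((318,278),.029,40,(.466,-.178))
E
```

```text
t 7.0833 pos [ 0.4721 -0.1833  0.029 ] F [ 0.9  0.6 -4. ] w 0.06471110435779771
[[ 1.    -0.019  0.018]
 [-0.018 -0.999 -0.027]
 [ 0.019  0.026 -0.999]]
(array([ 471.1, -182.3]), array([57.4, 65.1]), array([ 472.7, -184.3]), 65.2)
tool shift [-6.8 -6.2 -0.3]
```

Call:
carry_out(series=[[[-3, -2.5, 0], 0], [[-2, -2, 0], 0], [[-0.5, -0.5, 0], 0], [[0, 0, 0], 0], [[0, 0, 0], 0]])

```text
clock: 7.5
position: [0.4655, -0.1772, 0.0291]
ee_rot: [0.013, 1.0, -0.009, 0.009]
contact_force: [-0.2, -0.1, -3.2]
width: 0.0645
```

```bash
python3 - <<'E'
from h import *
s,w=off((318,278),.029,40,(.466,-.178))
E
```

```text
t 7.55 pos [ 0.4656 -0.1772  0.0291] F [-0.3 -0.3 -5.2] w 0.06474822019307079
[[ 1.    -0.018  0.018]
 [-0.018 -0.999 -0.027]
 [ 0.019  0.026 -0.999]]
(array([ 464.5, -176.1]), array([57.1, 65.4]), array([ 466.2, -178.2]), 65.2)
tool shift [-0.2 -0.2 -0. ]
```

Call:
carry_out(series=[[[0, 0, 3], 0], [[0, 0, 3], 0], [[0, 0, 2], 0], [[0, 0, 1], 0], [[0, 0, 0], 0]])

```text
clock: 7.97
position: [0.4663, -0.1778, 0.0195]
ee_rot: [0.014, 1.0, -0.009, 0.01]
contact_force: [-0.5, 0.5, -4.0]
width: 0.0644
```

Call:
carry_out(series=[[[0, 0, 1], 0], [[0, 0, 1], 0], [[0, 0, 0], 0]])

```text
clock: 8.22
position: [0.4663, -0.1779, 0.017]
ee_rot: [0.013, 1.0, -0.009, 0.009]
contact_force: [0.3, 0.5, -4.4]
width: 0.0649
```

Call:
carry_out(series=[[[0, 0, 0.8], 0], [[0, 0, 0.8], 0], [[0, 0, 0], 0]])

```text
clock: 8.47
position: [0.4665, -0.178, 0.0173]
ee_rot: [0.014, 1.0, -0.009, 0.01]
contact_force: [-0.5, 0.2, -3.5]
width: 0.0647
```

Call:
carry_out(series=[[[0, 0, 1.5], 0], [[0, 0, 1.5], 0]])

```text
clock: 8.63
position: [0.4668, -0.1781, 0.0167]
ee_rot: [0.014, 1.0, -0.009, 0.01]
contact_force: [-6.9, 3.7, 18.3]
width: 0.0646
```

Contact (18 N). Release and rise.

Call:
carry_out(series=[[[0, 0, 0], 0], [[0, 0, 0], 0], [[0, 0, 0], 0], [[0, 0, 0], 0]], fingers=85)

```text
clock: 8.97
position: [0.4693, -0.1795, 0.0187]
ee_rot: [0.016, 1.0, -0.009, 0.013]
contact_force: [0.5, -0.2, -0.3]
width: 0.0852
```

Call:
carry_out(series=[[[0, 0, -5], 0], [[0, 0, -10], 0], [[0, 0, -15], 0], [[0, 0, -15], 0], [[0, 0, -10], 0], [[0, 0, -5], 0], [[0, 0, 0], 0]])

```text
clock: 9.55
position: [0.468, -0.1778, 0.0815]
ee_rot: [0.015, 1.0, -0.009, 0.013]
contact_force: [-1.1, -0.5, 0.6]
width: 0.0851
```

```bash
python3 - <<'E'
from h import *
s,w=grab('wrist','w5.png');s,T=st()
for t in (25,40): print(circ(s,w,(318,240),.046,t),circ(s,w,(320,165),.02,t))
d=np.array([.622,-.127,0.09])-s['position']; print(T.T@d*1000)
E
```

```text
t 9.6 pos [ 0.4678 -0.1777  0.081 ] F [ 0.3 -0.1 -0.1] w 0.08488730186933985
[[ 1.    -0.018  0.025]
 [-0.018 -0.999 -0.031]
 [ 0.026  0.03  -0.999]]
(array([ 467.3, -178.7]), array([63.8, 63.9]), array([ 466.5, -178.9]), 66.1) (array([ 471.5, -208.9]), array([ 85.3, 125.5]), array([ 463.8, -172.9]), 68.4)
(array([ 466.3, -173.7]), array([65.1, 75.5]), array([ 466.5, -173.7]), 75.2) (array([ 470.4, -205.4]), array([ 83.1, 118.5]), array([ 464.2, -174.4]), 68.9)
[153.44150755 -53.2612702   -6.67228758]
```

View pics/w5.png

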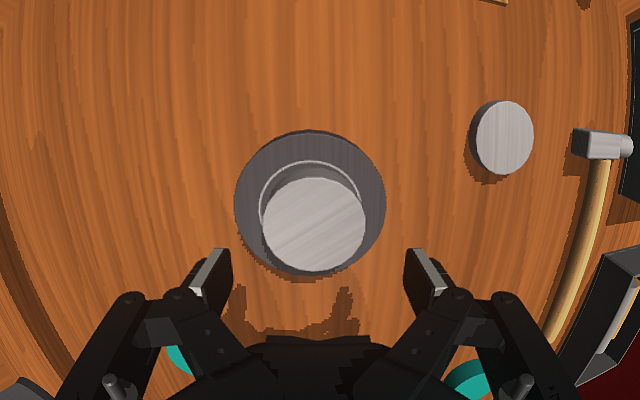

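The die (315,225) sits inside the scribed circle, centred within about 1 mm. Next is the blank at (503,137).

Call:
carry_out(series=[[[6, -2, 0], 0], [[14, -5, 0], 0], [[20, -7, 0], 0], [[24, -8, 0], 0], [[25, -9, 0], 0], [[22, -8, 0], 0], [[18, -6, 0], 0], [[12, -4, 0], 0], [[5, -2, 0], 0], [[0, 0, 0], 0]])

```text
clock: 10.43
position: [0.6271, -0.1211, 0.074]
ee_rot: [0.012, 1.0, -0.01, 0.009]
contact_force: [-0.4, -0.8, 0.2]
width: 0.0851
```

```bash
python3 - <<'E'
from h import *
s,w=grab('wrist','w6.png');s,T=st()
g=w['frame']; 
from itertools import product
# pixel of blank guess: search by projecting
best=min(product(range(100,540,4),range(60,320,4)),key=lambda p:np.hypot(*(hit(s,w,p,.014)[:2]-[.622,-.127]))); print(best)
c=circ(s,w,best,.014,30); print(c)
d=np.r_[c[2]/1000,-.004]-s['position']; print(T.T@d*1000)
E
```

```text
t 10.4833 pos [ 0.6263 -0.1212  0.0738] F [ 0.3 -0.1 -0.6] w 0.08486822200299081
[[ 1.    -0.02   0.018]
 [-0.019 -1.    -0.025]
 [ 0.018  0.024 -1.   ]]
(308, 220)
(array([ 618.8, -125.5]), array([57.7, 58. ]), array([ 618.7, -125.6]), 58.9)
[-8.91678875  2.59896427 77.75076922]
```

Call:
carry_out(series=[[[-3, 1, 5], 0], [[-3, 1, 10], 0], [[-2, 0, 15], 0], [[0, 0, 12], 0], [[0, 0, 8], 0], [[0, 0, 4], 0], [[0, 0, 0], 0]])

```text
clock: 11.07
position: [0.6104, -0.1257, 0.0138]
ee_rot: [0.012, 1.0, -0.011, 0.005]
contact_force: [-0.7, 0.3, 0.6]
width: 0.0849
```

```bash
python3 - <<'E'
from h import *
s,w=grab('wrist','w6.png');s,T=st()
from itertools import product
best=min(product(range(100,540,4),range(60,320,4)),key=lambda p:np.hypot(*(hit(s,w,p,.014)[:2]-[.62,-.126]))); print(best)
c=circ(s,w,best,.014,30); print(c)
d=np.r_[c[2]/1000,-.003]-s['position']; print(T.T@d*1000)
E
```

```text
t 11.1167 pos [ 0.6105 -0.1257  0.0142] F [ 0.1  0.4 -0.3] w 0.08515061189221307
[[ 1.    -0.023  0.009]
 [-0.023 -0.999 -0.024]
 [ 0.01   0.024 -1.   ]]
(332, 252)
(array([ 619.7, -125.8]), array([58.1, 58.4]), array([ 619.8, -125.9]), 59.4)
[ 9.10445652 -0.43489986 17.28348665]
```

Call:
carry_out(series=[[[3, 0, 0], 0], [[4, 0, 0], 0], [[2, 0, 3], 0], [[0, 0, 6], 0], [[0, 0, 5], 0], [[0, 0, 2], 0], [[0, 0, 0], 0]])

```text
clock: 11.7
position: [0.6233, -0.1273, -0.0004]
ee_rot: [0.013, 1.0, -0.012, 0.008]
contact_force: [-1.1, -0.2, 0.6]
width: 0.0849
```

Call:
carry_out(series=[[[-2, 0, 1.5], 0], [[-1, -1, 1.5], 0], [[0, 0, 0], 0]])

```text
clock: 11.95
position: [0.6197, -0.126, -0.0043]
ee_rot: [0.013, 1.0, -0.011, 0.007]
contact_force: [-0.7, -0.2, -0.3]
width: 0.0849
```

Call:
carry_out(series=[[[0, 0, 0], 0], [[0, 0, 0], 0], [[0, 0, 0], 0], [[0, 0, 0], 0], [[0, 0, 0], 0]], fingers=45)

```text
clock: 12.37
position: [0.6193, -0.1259, -0.0038]
ee_rot: [0.013, 1.0, -0.011, 0.007]
contact_force: [0.4, 0.1, -0.9]
width: 0.0575
```

Call:
carry_out(series=[[[0, 0, -5], 0], [[0, 0, -10], 0], [[0, 0, -15], 0], [[0, 0, -18], 0], [[0, 0, -18], 0], [[0, 0, -12], 0], [[0, 0, -5], 0], [[0, 0, 0], 0]])

```text
clock: 13.03
position: [0.6154, -0.1227, 0.0832]
ee_rot: [0.011, 1.0, -0.011, 0.004]
contact_force: [0.5, 0.9, -3.9]
width: 0.0582
```

```bash
python3 - <<'E'
from h import *
s,T=st(); d=np.array([.4665,-.1785,0.08])-s['position']; print(T.T@d*1000)
E
```

```text
t 13.0333 pos [ 0.6154 -0.1227  0.0832] F [ 0.5  0.9 -3.9] w 0.05821766636903062
[[ 1.    -0.023  0.008]
 [-0.023 -0.999 -0.023]
 [ 0.008  0.023 -1.   ]]
[-147.56006446   59.13239144    3.34016453]
```

Call:
carry_out(series=[[[-6, 2, 0], 0], [[-13, 5, 0], 0], [[-18, 7, 0], 0], [[-22, 9, 0], 0], [[-24, 10, 0], 0], [[-22, 9, 0], 0], [[-17, 7, 0], 0], [[-11, 4, 0], 0], [[-5, 2, 0], 0], [[0, 0, 0], 0]])

```text
clock: 13.87
position: [0.4621, -0.1735, 0.0763]
ee_rot: [0.008, 1.0, -0.01, -0.003]
contact_force: [0.5, 0.3, -3.1]
width: 0.0579
```

Call:
carry_out(series=[[[0, 0, 0], 0]])

```text
clock: 13.95
position: [0.4623, -0.1735, 0.0762]
ee_rot: [0.008, 1.0, -0.011, -0.002]
contact_force: [0.6, -0.6, -2.6]
width: 0.0578
```

```bash
python3 - <<'E'
from h import *
s,w=off((318,270),.018,40,(.4665,-.1785))
cv2.imwrite('pics/w7.png',w['frame'])
E
```

```text
t 14.0 pos [ 0.4626 -0.1735  0.0762] F [-0.4 -0.6 -4. ] w 0.05795259452369311
[[ 1.    -0.021 -0.005]
 [-0.021 -1.    -0.017]
 [-0.005  0.017 -1.   ]]
(array([ 463.1, -173. ]), array([56.1, 58.7]), array([ 463.8, -173.3]), 59.3)
tool shift [2.8 5.1 0.1]
```

Call:
carry_out(series=[[[1, 2, 0], 0], [[1, 2, 4], 0], [[0, 0, 7], 0], [[0, 0, 7], 0], [[0, 0, 4], 0], [[0, 0, 2], 0], [[0, 0, 0], 0], [[0, 0, 0], 0]])

```text
clock: 14.67
position: [0.4692, -0.1779, 0.0487]
ee_rot: [0.008, 1.0, -0.009, -0.001]
contact_force: [0.7, 0.7, -2.7]
width: 0.0582
```

```bash
python3 - <<'E'
from h import *
s,w=off((318,270),.018,40,(.4665,-.1785))
E
```

```text
t 14.7167 pos [ 0.4691 -0.1779  0.0488] F [ 0.5 -1.  -1.9] w 0.05808085406155058
[[ 1.    -0.018 -0.003]
 [-0.018 -1.    -0.017]
 [-0.002  0.017 -1.   ]]
(array([ 469.7, -177.5]), array([56.3, 58.7]), array([ 470.2, -177.5]), 59.2)
tool shift [-3.7  1.1  0. ]
```

Call:
carry_out(series=[[[-1.5, 0.5, 0], 0], [[-1.5, 0.5, 1.5], 0], [[0, 0, 1.5], 0], [[0, 0, 1], 0], [[0, 0, 0], 0]])

```text
clock: 15.13
position: [0.4661, -0.1793, 0.0453]
ee_rot: [0.009, 1.0, -0.009, -0.0]
contact_force: [0.7, 0.9, -2.1]
width: 0.0579
```

```bash
python3 - <<'E'
from h import *
s,w=off((318,270),.018,40,(.4665,-.1785))
E
```

```text
t 15.1833 pos [ 0.4662 -0.1793  0.0454] F [-0.2 -0.1 -2.7] w 0.0579325648696449
[[ 1.    -0.018 -0.001]
 [-0.018 -1.    -0.018]
 [-0.001  0.018 -1.   ]]
(array([ 466.7, -178.8]), array([56.1, 58.7]), array([ 467.2, -178.9]), 59.2)
tool shift [-0.7 -0.4 -0. ]
```

Centred; lower onto the die.

Call:
carry_out(series=[[[0, 0, 1.2], 0], [[0, 0, 1.2], 0], [[0, 0, 1.2], 0]])

```text
clock: 15.43
position: [0.4666, -0.1795, 0.0423]
ee_rot: [0.009, 1.0, -0.009, 0.0]
contact_force: [-3.8, 1.8, 12.6]
width: 0.058
```

Call:
carry_out(series=[[[0, 0, 0], 0], [[0, 0, 0], 0], [[0, 0, 0], 0], [[0, 0, 0], 0]], fingers=85)

```text
clock: 15.77
position: [0.4681, -0.1803, 0.0434]
ee_rot: [0.01, 1.0, -0.009, 0.002]
contact_force: [0.4, -0.1, -0.4]
width: 0.0851
```

Call:
carry_out(series=[[[0, 0, -5], 0], [[0, 0, -12], 0], [[0, 0, -18], 0], [[0, 0, -22], 0], [[0, 0, -24], 0], [[0, 0, -22], 0], [[0, 0, -16], 0], [[0, 0, -8], 0], [[0, 0, -3], 0], [[0, 0, 0], 0]])

```text
clock: 16.6
position: [0.4673, -0.1774, 0.1816]
ee_rot: [0.01, 1.0, -0.009, 0.002]
contact_force: [-0.0, 0.1, -0.2]
width: 0.0849
```

```bash
python3 - <<'E'
from h import *
s,w=grab('wrist','w8.png');s,T=st()
from itertools import product
def find(P,z,tol):
    b=min(product(range(60,580,4),range(6,330,4)),key=lambda p:np.hypot(*(hit(s,w,p,z)[:2]-P))); return circ(s,w,b,z,tol)
for t in (12,20,30): print(find([.466,-.178],.06,t))
d=np.array([.535,.25,0.2])-s['position']; print(T.T@d*1000)
E
```

```text
t 16.65 pos [ 0.467  -0.1773  0.181 ] F [-0.  -0.8  0.5] w 0.08478952519956855
[[ 1.    -0.018  0.003]
 [-0.018 -1.    -0.02 ]
 [ 0.003  0.02  -1.   ]]
(array([ 467.5, -175.9]), array([58.4, 63.3]), array([ 467.3, -175.9]), 63.6)
(array([ 467.6, -175.9]), array([59.4, 63.5]), array([ 467.1, -176. ]), 63.9)
(array([ 467.6, -175.8]), array([59.7, 63.6]), array([ 467.8, -176. ]), 64.1)
[  60.42710337 -427.96882647  -27.16782713]
```

View pics/w8.png

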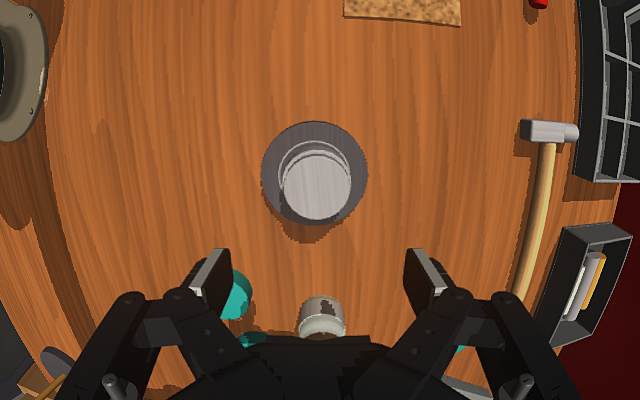

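Blank (317,185) lies on the die (about 1–2 mm off centre by this fit, which includes a rim of the die); the pad is at (402,10). On to the rack.

Call:
carry_out(series=[[[2, -12, -2], 0], [[5, -24, -4], 0], [[6, -34, -4], 0], [[6, -38, -4], 0], [[6, -38, -4], 0], [[6, -38, -4], 0], [[6, -38, -4], 0], [[6, -38, -4], 0], [[6, -38, 0], 0], [[6, -34, 0], 0]])

```text
clock: 17.48
position: [0.5235, 0.1691, 0.1938]
ee_rot: [0.008, 1.0, -0.016, -0.01]
contact_force: [0.9, -1.1, 0.3]
width: 0.0852
```

Call:
carry_out(series=[[[3, -26, 0], 0], [[1, -16, 0], 0], [[0, -8, 0], 0], [[0, -3, 0], 0], [[0, 0, 0], 0]])

```text
clock: 17.9
position: [0.5242, 0.2356, 0.1857]
ee_rot: [0.008, 1.0, -0.011, -0.017]
contact_force: [0.8, -0.1, 0.2]
width: 0.0852
```

```bash
python3 - <<'E'
from h import *
s,w=grab('wrist','w9.png');s,T=st()
E
```

```text
t 17.95 pos [0.524  0.235  0.1857] F [0.2 0.1 0.1] w 0.08473818355704703
[[ 0.999 -0.021 -0.034]
 [-0.022 -1.    -0.015]
 [-0.034  0.016 -0.999]]
```

View pics/w9.png

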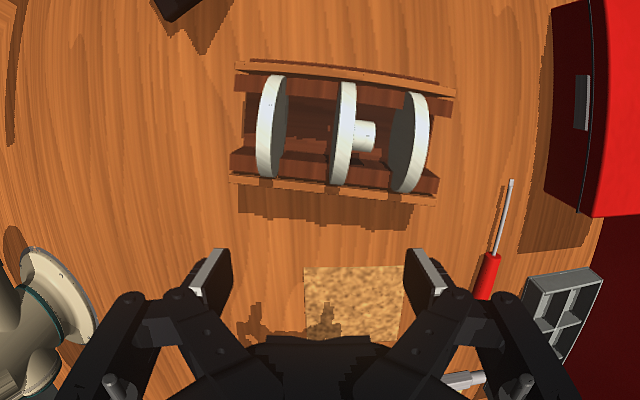

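The knobbed disc is in the middle slot: its rim runs from (347,82) to (340,182), with the knob at (365,136). The screwdriver is at (497,240) and the pad at (355,300).

```bash
python3 - <<'E'
from h import *
s,w=grab('wrist');s,T=st()
for n,p in dict(wa=(235,66),wb=(455,92),wc=(230,179),wd=(436,202)).items(): print(n,np.round(hit(s,w,p,.056)*1000))
hsv=cv2.cvtColor(w['frame'],cv2.COLOR_BGR2HSV)
for r in range(90,180,10):
    row=w['frame'][r,322:366].astype(int).mean(1); m=np.where((row>170)&(hsv[r,322:366,1]<70))[0]+322
    if len(m): print(r,m[0],m[-1],m.size, np.round(hit(s,w,(m[0],r),.098)[:2]*1000),w['frame'][r,m[0]+3])
print(np.round([hit(s,w,p,.003)*1000 for p in [(304,267),(404,265)]]))
E
```

```text
t 18.0 pos [0.5244 0.2343 0.1861] F [-0.4  0.   0.4] w 0.08511423478265655
[[ 0.999 -0.022 -0.033]
 [-0.023 -1.    -0.015]
 [-0.033  0.016 -0.999]]
wa [451. 345.  56.]
wb [648. 320.  56.]
wc [439. 241.  56.]
wd [635. 215.  56.]
90 342 355 14 [542. 318.] [197 218 222]
100 342 355 14 [542. 310.] [219 230 225]
110 341 355 15 [541. 303.] [237 230 224]
120 340 363 23 [541. 295.] [237 230 224]
130 338 365 28 [539. 288.] [230 230 225]
140 337 365 29 [538. 280.] [215 230 225]
150 336 350 15 [537. 273.] [198 218 222]
160 335 349 15 [536. 265.] [176 195 199]
170 345 346 2 [544. 257.] [ 70  87 116]
[[500. 115.   3.]
 [623. 114.   3.]]
```

Call:
carry_out(series=[[[3, -6, 0], 0], [[6, -13, 0], 0], [[5, -13, 0], 0], [[3, -8, 0], 0], [[1, -3, 0], 0], [[0, 0, 0], 3], [[0, 0, 0], 3], [[0, 0, 0], 0], [[0, 0, 0], 0]], fingers=40)

```text
clock: 18.75
position: [0.5479, 0.2787, 0.1851]
ee_rot: [0.009, 0.998, -0.068, -0.015]
contact_force: [0.6, -0.5, -0.9]
width: 0.0402
```

```bash
python3 - <<'E'
from h import *
s,w=grab('wrist','w10.png');s,T=st()
cv2.imwrite('pics/w10.png',cv2.resize(w['frame'][130:400,160:480],(800,675))[:600])
d=np.array([.544,.280,0.072])-s['position']; print(T.T@d*1000, np.degrees(np.arctan2(T[1,0],T[0,0])))
for y in (260,280,300):
  pass
E
```

```text
t 18.8 pos [0.5479 0.2787 0.1851] F [ 0.6 -0.1 -0.9] w 0.039966981359172246
[[ 0.99  -0.136 -0.031]
 [-0.136 -0.991 -0.015]
 [-0.029  0.019 -0.999]]
[ -0.77336528  -2.96149222 113.0897573 ] -7.834112063090772
```

View pics/w10.png

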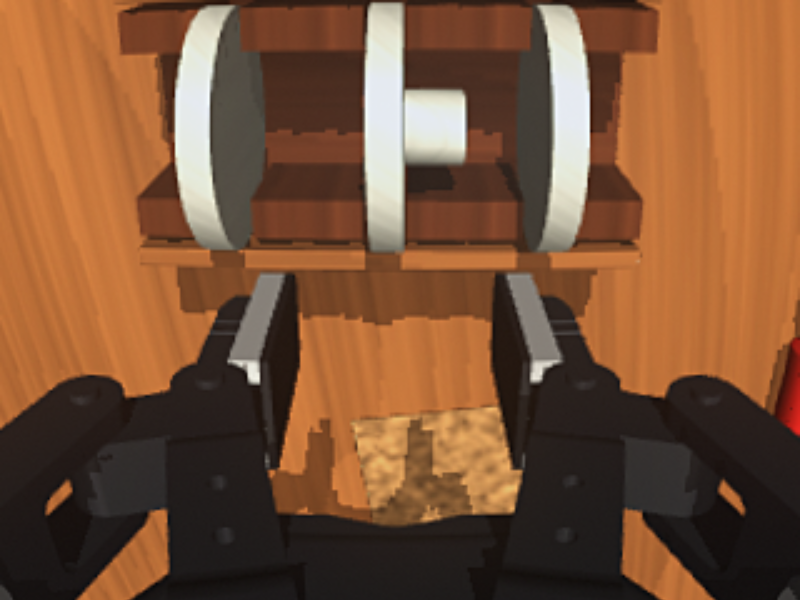

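The hand is aligned with the rim: cap rim at crop (385,125), knob at crop (435,127), both neighbours clear of the fingers. One number check, then descend.

```bash
python3 - <<'E'
from h import *
s,w=grab('wrist');s,T=st()
L=hit(s,w,(306.6,178),.098);Rr=hit(s,w,(322,178),.098); print(L,Rr)
K=hit(s,w,(435/2.5+160,127/2.5+130),.062); print('knob axis',K)
ax=T[:,0]*[1,1,0]; c=np.array([(L+Rr)[0]/2,(L+Rr)[1]/2,0.072]); print('c',c, T.T@(c-s['position'])*1000, T.T@(K-s['position'])*1000)
E
```

```text
t 18.85 pos [0.5478 0.2786 0.1851] F [-0.5  0.5 -0.9] w 0.03927363710137558
[[ 0.99  -0.136 -0.031]
 [-0.136 -0.991 -0.015]
 [-0.029  0.019 -0.999]]
[0.54035469 0.29670664 0.098     ] [0.55204513 0.29515578 0.098     ]
knob axis [0.56042057 0.2817423  0.062     ]
c [0.54619991 0.29593121 0.072     ] [ -0.68249452 -19.19818883 112.83281974] [ 15.62432112  -7.2719724  122.6003888 ]
```

Call:
carry_out(series=[[[0, -2, 4], 0], [[0, -2, 9], 0], [[0, 0, 14], 0], [[0, 0, 14], 0], [[0, 0, 8], 0], [[0, 0, 4], 0], [[0, 0, 0], 0], [[0, 0, 0], 0]])

```text
clock: 19.52
position: [0.5462, 0.2822, 0.1274]
ee_rot: [0.009, 0.998, -0.067, -0.015]
contact_force: [0.7, 0.0, 0.3]
width: 0.0402
```

```bash
python3 - <<'E'
from h import *
s,w=grab('wrist','w11.png');s,T=st()
f=w['frame']; g=f.astype(int).mean(2)
for r in (170,190,210,230,250): 
    m=np.where((g[r,270:370]>165)&(np.ptp(f[r,270:370].astype(int),axis=1)<60))[0]+270; print(r,m[:1],m[-1:],len(m))
for z in (.098,): 
  for c in (.546,.544): print(T.T@(np.array([c,.283,.074])-s['position'])*1000)
E
```

```text
t 19.5667 pos [0.5462 0.2822 0.1276] F [ 0.1 -0.5  0.3] w 0.04036004766273895
[[ 0.991 -0.134 -0.032]
 [-0.134 -0.991 -0.015]
 [-0.029  0.019 -0.999]]
170 [304] [322] 19
190 [303] [352] 49
210 [303] [353] 51
230 [304] [322] 19
250 [305] [322] 18
[ 1.26102822 -1.83605435 53.53587289]
[-0.72005396 -1.56902622 53.59919237]
```

Call:
carry_out(series=[[[-0.5, -1, 4], 0], [[-0.5, 0, 9], 0], [[0, 0, 13], 0], [[0, 0, 10], 0], [[0, 0, 6], 0], [[0, 0, 3], 0], [[0, 0, 0], 0]])

```text
clock: 20.15
position: [0.5457, 0.2835, 0.0815]
ee_rot: [0.007, 0.998, -0.067, -0.013]
contact_force: [0.7, 0.5, -0.4]
width: 0.0399
```

Call:
carry_out(series=[[[0, 0, 3], 0], [[0, 0, 3], 0], [[0, 0, 0], 0]])

```text
clock: 20.4
position: [0.5459, 0.2836, 0.0753]
ee_rot: [0.007, 0.998, -0.067, -0.012]
contact_force: [-0.1, 0.2, -0.2]
width: 0.04
```

Call:
carry_out(series=[[[0, 0, 0], 0], [[0, 0, 0], 0], [[0, 0, 0], 0], [[0, 0, 0], 0], [[0, 0, 0], 0]], fingers=4, squeeze=60)

```text
clock: 20.82
position: [0.5442, 0.2839, 0.076]
ee_rot: [0.007, 0.998, -0.067, -0.014]
contact_force: [-0.1, -0.1, -2.0]
width: 0.011
```

Call:
carry_out(series=[[[0, 0, -4], 0], [[-0.3, 0.2, -9], 0], [[-0.4, 0.3, -14], 0], [[-0.5, 0.3, -16], 0], [[-0.5, 0.3, -16], 0], [[-0.4, 0.3, -14], 0], [[-0.3, 0.2, -10], 0], [[0, 0, -4], 0], [[0, 0, 0], 0]])

```text
clock: 21.57
position: [0.5457, 0.2827, 0.168]
ee_rot: [0.008, 0.998, -0.067, -0.013]
contact_force: [0.5, -0.3, -2.7]
width: 0.0109
```

```bash
python3 - <<'E'
from h import *
s,w=grab('wrist','w12.png');s,T=st()
d=np.array([.612,.05,s['position'][2]])-s['position']; print(T.T@d*1000)
E
```

```text
t 21.6167 pos [0.5455 0.2827 0.1675] F [-0.  -0.7 -2.1] w 0.011015233716474651
[[ 0.991 -0.134 -0.027]
 [-0.134 -0.991 -0.014]
 [-0.024  0.018 -1.   ]]
[ 97.10996327 221.65261894   1.56466299]
```

Call:
carry_out(series=[[[3, 7, 0], 0], [[7, 16, 0], 0], [[10, 24, 0], 0], [[13, 30, 0], 0], [[14, 33, 0], 0], [[14, 33, 0], 0], [[12, 28, 0], 0], [[9, 21, 0], 0], [[6, 14, 0], 0], [[3, 7, 0], 0]])

```text
clock: 22.45
position: [0.6041, 0.0469, 0.1576]
ee_rot: [0.011, 0.998, -0.064, -0.022]
contact_force: [0.3, 0.7, -2.7]
width: 0.0107
```

Call:
carry_out(series=[[[0, 0, 0], 0], [[0, 0, 0], 0]])

```text
clock: 22.62
position: [0.6034, 0.0443, 0.1557]
ee_rot: [0.011, 0.997, -0.066, -0.024]
contact_force: [-0.8, 0.6, -2.9]
width: 0.011
```

```bash
python3 - <<'E'
from h import *
s,T=st()
d=np.array([.612,.046,.069])-s['position']; print(T.T@d*1000)
E
```

```text
t 22.6167 pos [0.6034 0.0443 0.1557] F [-0.8  0.6 -2.9] w 0.010975361907324106
[[ 0.99  -0.131 -0.048]
 [-0.132 -0.991 -0.019]
 [-0.045  0.025 -0.999]]
[12.1872251  -4.97201443 86.18355933]
```

Call:
carry_out(series=[[[2, -1, 4], 0], [[3, -1, 9], 0], [[3, -1, 13], 0], [[2, -1, 13], 0], [[1, 0, 11], 0], [[0, 0, 8], 0], [[0, 0, 4], 0], [[0, 0, 0], 0]])

```text
clock: 23.28
position: [0.6102, 0.0555, 0.0864]
ee_rot: [0.009, 0.998, -0.061, -0.025]
contact_force: [-0.6, -0.3, -3.6]
width: 0.0105
```

```bash
python3 - <<'E'
from h import *
s,T=st()
E
```

```text
t 23.2833 pos [0.6102 0.0555 0.0864] F [-0.6 -0.3 -3.6] w 0.01050725090328283
[[ 0.991 -0.121 -0.051]
 [-0.122 -0.992 -0.015]
 [-0.049  0.021 -0.999]]
```

Call:
carry_out(series=[[[0, 1, 3], 0], [[0, 1, 3], 0], [[0, 1, 2.5], 0], [[0, 0, 1.5], 0]])

```text
clock: 23.62
position: [0.61, 0.0534, 0.0767]
ee_rot: [0.009, 0.998, -0.06, -0.024]
contact_force: [0.9, -0.3, -3.5]
width: 0.0106
```

Call:
carry_out(series=[[[0, 0, 1.5], 0], [[0, 0, 1.5], 0]])

```text
clock: 23.78
position: [0.6104, 0.053, 0.0741]
ee_rot: [0.009, 0.998, -0.06, -0.023]
contact_force: [-0.6, 0.9, -2.8]
width: 0.0107
```

Call:
carry_out(series=[[[0, 0, 1.5], 0], [[0, 0, 1.5], 0]])

```text
clock: 23.95
position: [0.6108, 0.0528, 0.0728]
ee_rot: [0.009, 0.998, -0.06, -0.022]
contact_force: [-2.2, 0.3, 10.6]
width: 0.0111
```

Call:
carry_out(series=[[[0, 0, 0], 0], [[0, 0, 0], 0], [[-6, 0, 0], 0], [[-10, 0, 0], 0], [[-10, 0, 0], 0], [[-6, 0, 0], 0], [[0, 0, 0], 0]], fingers=85)

```text
clock: 24.53
position: [0.5772, 0.0568, 0.0765]
ee_rot: [0.009, 0.998, -0.061, -0.02]
contact_force: [0.6, -0.1, -1.2]
width: 0.0849
```

```bash
python3 - <<'E'
from h import *
s,T=st()
_,a=grab('side'); _,b=grab('scene');_,w=grab('wrist')
cv2.imwrite('pics/p.png',np.hstack([cv2.resize(a['frame'][170:290,250:410],(400,300)),cv2.resize(w['frame'],(400,300))]))
E
```

```text
t 24.5333 pos [0.5772 0.0568 0.0765] F [ 0.6 -0.1 -1.2] w 0.08492443587970817
[[ 0.992 -0.121 -0.041]
 [-0.121 -0.992 -0.015]
 [-0.039  0.02  -0.999]]
```

View pics/p.png

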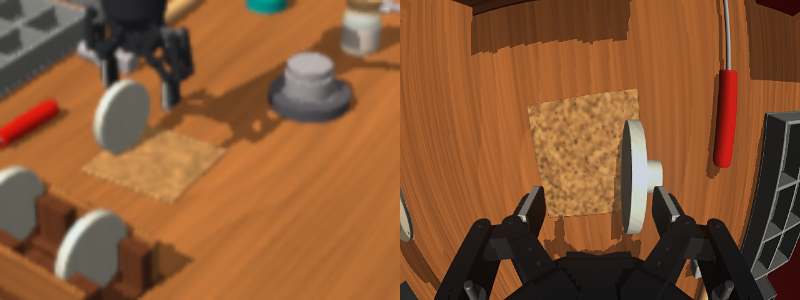

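The cap stands free on the pad's right side, knob toward the right finger (wrist half at (650,172)). I'll push the top toward −x.

Call:
carry_out(series=[[[-5, 0, 0], 0], [[-6, 0, 0], 0], [[-7, 0, 0], 0], [[-7, 0, -2], 0], [[-6, 0, -4], 0], [[0, 0, -6], 0], [[0, 0, -8], 0], [[0, 0, -12], 0], [[0, 0, -10], 0], [[0, 0, -5], 0]])

```text
clock: 25.52
position: [0.5474, 0.0614, 0.1282]
ee_rot: [0.009, 0.998, -0.061, -0.019]
contact_force: [-0.1, 0.8, -0.2]
width: 0.0849
```

```bash
cat >> h.py <<'E'
def whites(s,w,z,lo=165):
    f=w['frame'].astype(int); m=((f.mean(2)>lo)&(np.ptp(f,axis=2)<45)).astype(np.uint8)
    m[330:]=0
    n,l,stt,c=cv2.connectedComponentsWithStats(m)
    for i in range(1,n):
        if stt[i,4]>150: print(stt[i],np.round(c[i]),'at z',z,np.round(hit(s,w,c[i],z)*1000,1))
E
python3 - <<'E'
from h import *
s,T=st(); _,w=grab('wrist','t.png'); whites(s,w,.015)
E
```

```text
t 25.5167 pos [0.5474 0.0614 0.1282] F [-0.1  0.8 -0.2] w 0.08486581650978856
[[ 0.992 -0.121 -0.039]
 [-0.122 -0.992 -0.015]
 [-0.037  0.02  -0.999]]
[ 273  141  104  100 7595] [325. 189.] at z 0.015 [550.4  61.2  15. ]
```

```bash
python3 - <<'E'
from h import *
s,T=st(); _,w=grab('wrist','t.png'); g=cv2.cvtColor(w['frame'],cv2.COLOR_BGR2GRAY)[120:260,250:400]
print(cv2.HoughCircles(g,cv2.HOUGH_GRADIENT,1,8,param1=60,param2=12,minRadius=15,maxRadius=23))
print(cv2.HoughCircles(g,cv2.HOUGH_GRADIENT,1,8,param1=60,param2=12,minRadius=44,maxRadius=62))
print(g[20:125:5,20:130:5])
E
```

```text
t 25.5667 pos [0.5482 0.0615 0.129 ] F [ 0.5 -0.4  1.6] w 0.08493434455474909
[[ 0.992 -0.121 -0.037]
 [-0.122 -0.992 -0.015]
 [-0.035  0.02  -0.999]]
[[[ 73.5  80.5  15.8]
  [122.5   7.5  15.8]]]
[[[ 79.5  63.5  59.2]
  [ 72.5  74.5  54.8]
  [ 83.5  73.5  61.4]
  [ 71.5  66.5  54.8]
  [ 63.5  70.5  61.4]
  [ 65.5  78.5  61.4]
  [ 75.5  82.5  61.4]
  [ 70.5  58.5  61.4]
  [ 92.5  74.5  61.4]
  [102.5  83.5  45.9]
  [ 95.5  53.5  51.4]
  [ 94.5  83.5  54.8]
  [ 99.5  92.5  44.9]
  [103.5  75.5  44.9]
  [ 91.5  64.5  54.8]
  [ 63.5  62.5  59.2]
  [100.5  60.5  50.4]
  [ 84.5  49.5  48.2]
  [ 68.5  49.5  46. ]
  [ 69.5  91.5  47. ]
  [ 96.5  40.5  44.9]
  [ 56.5  53.5  47.1]]]
[[122 107 145 145 132 130 106 124 131 127 151 152 144 131 112 116 150 148
  132 126 139 137]
 [143 135 159 131 128 140 139 204 199 199 199 200 199 199 199 165 115 117
  134 151 142 133]
 [143 148 143 129 119 206 202 203 202 203 202 202 203 203 203 203 204 151
  123 149 139 116]
 [139 110 146 115 204 203 203 202 202 203 203 203 204 202 202 203 203 202
  165 133 121 136]
 [132 165 106 203 204 204 203 204 203 204 204
[... 836 characters left out ...]
4 203 204 203 195 204 204 203
  203 203 203 136]
 [114  85 202 203 203 203 204 205 211 205 204 204 205 207 204 202 202 202
  203 203 209 125]
 [118 129 208 203 204 204 204 204 145 172 206 206 191 141 204 204 204 204
  203 202 149 144]
 [118 138  87 204 204 205 204 204 148 149 148 148 146 196 203 203 204 203
  203 162 134 148]
 [116 150 148 109 204 204 204 204 201 142 145 144 163 204 203 203 203 203
  199 119 132 144]
 [116 115 132 102  76 207 203 203 204 206 208 207 204 204 204 203 203 152
  108 136 154 134]
 [116 119 117 135 106  72 131 208 203 203 203 203 202 203 204 214  85 105
  114 128 122 126]
 [117 116 145 119 118 123  87  72  91 103 125 148 130  87  85 148 144 129
  122 114 140 130]]
```

```bash
python3 - <<'E'
from h import *
s,T=st(); _,w=grab('wrist'); s,T=st()
k=hit(s,w,(324,200),.037); d=hit(s,w,(325.5,190.5),.015); print(k,d)
for p in (k,d): print(T.T@(np.r_[p[:2],.021]-s['position'])*1000)
E
```

```text
t 25.6167 pos [0.5478 0.0614 0.128 ] F [0.3 0.1 0.3] w 0.08507792095555126
[[ 0.992 -0.121 -0.038]
 [-0.122 -0.992 -0.015]
 [-0.036  0.02  -0.999]]
t 25.6667 pos [0.547  0.0614 0.1271] F [-0.  -0.3 -0.1] w 0.0853401073054707
[[ 0.992 -0.121 -0.04 ]
 [-0.122 -0.992 -0.015]
 [-0.038  0.02  -0.999]]
[0.54952214 0.05926017 0.037     ] [0.55053406 0.06016303 0.015     ]
[  6.72191426  -0.28914463 105.91850372]
[  7.61573756  -1.30762899 105.86448621]
```

Numeric check: the cap lies flat with its knob up at (324,200), cap centre about (550,60) mm on the pad. Taking it by the knob.

Call:
carry_out(series=[[[2, 0, 4], 0], [[2, 0, 9], 0], [[2, 0, 14], 0], [[1, 0, 14], 0], [[0, 0, 12], 0], [[0, 0, 8], 0], [[0, 0, 4], 0], [[0, 0, 0], 0], [[0, 0, 0], 0]], fingers=55)

```text
clock: 26.42
position: [0.5489, 0.0591, 0.051]
ee_rot: [0.009, 0.998, -0.061, -0.024]
contact_force: [0.6, -0.0, 0.4]
width: 0.055
```

```bash
python3 - <<'E'
from h import *
s,T=st(); print(T.T@(np.r_[.550,.0595,.020]-s['position'])*1000)
E
```

```text
t 26.4167 pos [0.5489 0.0591 0.051 ] F [ 0.6 -0.   0.4] w 0.054983684036494535
[[ 0.991 -0.121 -0.049]
 [-0.122 -0.992 -0.015]
 [-0.047  0.021 -0.999]]
[ 2.45210235 -1.21757099 30.94691499]
```

Call:
carry_out(series=[[[1, 0, 4], 0], [[1, -1, 7], 0], [[0, 0, 7], 0], [[0, 0, 5], 0], [[0, 0, 2], 0], [[0, 0, 0], 0]])

```text
clock: 26.92
position: [0.5516, 0.0596, 0.025]
ee_rot: [0.009, 0.998, -0.061, -0.022]
contact_force: [-0.1, -1.0, 0.4]
width: 0.0552
```

Call:
carry_out(series=[[[-0.5, 0, 2], 0], [[0, 0, 2], 0], [[0, 0, 0], 0]])

```text
clock: 27.17
position: [0.551, 0.0596, 0.0208]
ee_rot: [0.009, 0.998, -0.061, -0.022]
contact_force: [0.1, 0.1, -0.3]
width: 0.0552
```

Call:
carry_out(series=[[[0, 0, 0], 0], [[0, 0, 0], 0], [[0, 0, 0], 0], [[0, 0, 0], 0], [[0, 0, 0], 0]], fingers=15, squeeze=60)

```text
clock: 27.58
position: [0.5505, 0.0596, 0.0214]
ee_rot: [0.009, 0.998, -0.061, -0.022]
contact_force: [-0.4, 1.7, 0.1]
width: 0.0256
```

Call:
carry_out(series=[[[0, 0, -4], 0], [[0, 0, -9], 0], [[0, 0, -15], 0], [[0, 0, -20], 0], [[0, 0, -20], 0], [[0, 0, -15], 0], [[0, 0, -8], 0], [[0, 0, -3], 0], [[0, 0, 0], 0]])

```text
clock: 28.33
position: [0.5534, 0.0612, 0.12]
ee_rot: [0.009, 0.998, -0.061, -0.024]
contact_force: [0.7, -0.3, -2.5]
width: 0.0255
```

```bash
python3 - <<'E'
from h import *
s,T=st(); print(T.T@(np.r_[.4665,-.1785,s['position'][2]]-s['position'])*1000)
E
```

```text
t 28.3333 pos [0.5534 0.0612 0.12  ] F [ 0.7 -0.3 -2.5] w 0.025494355520374556
[[ 0.991 -0.121 -0.05 ]
 [-0.122 -0.992 -0.015]
 [-0.048  0.021 -0.999]]
[-56.84788569 248.41137268   7.90691902]
```

Call:
carry_out(series=[[[-2, 7, 0], 0], [[-4, 16, 0], 0], [[-6, 25, 1], 0], [[-7, 32, 1], 0], [[-8, 36, 1], 0], [[-8, 36, 1], 0], [[-7, 31, 1], 0], [[-5, 23, 1], 0], [[-4, 15, 1], 0], [[-2, 7, 0], 0]])

```text
clock: 29.17
position: [0.4615, -0.167, 0.1105]
ee_rot: [0.007, 0.998, -0.057, -0.033]
contact_force: [-0.8, 0.3, -2.9]
width: 0.0256
```

Call:
carry_out(series=[[[0, 0, 0], 0], [[0, 0, 0], 0], [[0, 0, 0], 0]])

```text
clock: 29.42
position: [0.4592, -0.1674, 0.1087]
ee_rot: [0.006, 0.998, -0.059, -0.035]
contact_force: [-0.5, -0.7, -3.2]
width: 0.0256
```

```bash
python3 - <<'E'
from h import *
s,T=st(); 
# disc centre in hand: ~12 mm below TCP+... cap centre at TCP-12mm(along tool z +12)
c=s['position']+T[:,2]*.012; print(c, T.T@(np.r_[.4665,-.1785,c[2]]-c)*1000)
_,w=grab('wrist','u.png'); whites(s,w,s['position'][2]-.006)
E
```

```text
t 29.4167 pos [ 0.4592 -0.1674  0.1087] F [-0.5 -0.7 -3.2] w 0.025594376602551754
[[ 0.99  -0.118 -0.071]
 [-0.119 -0.993 -0.008]
 [-0.07   0.017 -0.997]]
[ 0.45834748 -0.16750174  0.09675918] [ 9.37839112  9.96130302 -0.49334105]
[  237   169   166   113 10623] [320. 216.] at z 0.10272809920589945 [ 463.3 -149.2  102.7]
[ 292  248   53   48 2029] [317. 271.] at z 0.10272809920589945 [ 457.7 -182.3  102.7]
[292 292  44  24 667] [315. 306.] at z 0.10272809920589945 [ 453.5 -206.9  102.7]
```

The tilt has grown to about 4°. I'll make the needed correction in gentle rows and watch what it does to the tilt.

Call:
carry_out(series=[[[3, 0, 0], 0], [[3, 0, 0], 0], [[3, 0, 0], 0], [[0, 0, 0], 0]])

```text
clock: 29.8
position: [0.4706, -0.1651, 0.108]
ee_rot: [0.006, 0.998, -0.057, -0.035]
contact_force: [0.3, -0.9, -3.3]
width: 0.0253
```

Call:
carry_out(series=[[[0, 3, 0], 0], [[0, 3, 0], 0], [[0, 3, 0], 0], [[0, 0, 0], 0]])

```text
clock: 30.13
position: [0.4704, -0.174, 0.1082]
ee_rot: [0.006, 0.998, -0.055, -0.035]
contact_force: [0.5, -0.2, -3.5]
width: 0.0257
```

Call:
carry_out(series=[[[20, 0, 0], 0], [[-10, 0, 0], 0], [[-10, 0, 0], 0], [[0, 0, 0], 0]])

```text
clock: 30.47
position: [0.4701, -0.1751, 0.1081]
ee_rot: [0.006, 0.998, -0.056, -0.035]
contact_force: [-0.7, -0.8, -3.3]
width: 0.0256
```

```bash
python3 - <<'E'
from h import *
s,T=st(); c=s['position']+T[:,2]*.018; print(c, T.T@(np.r_[.4665,-.178,.062]-c)*1000)
E
```

```text
t 30.4667 pos [ 0.4701 -0.1751  0.1081] F [-0.7 -0.8 -3.3] w 0.025598207546816194
[[ 0.991 -0.111 -0.07 ]
 [-0.112 -0.994 -0.008]
 [-0.069  0.016 -0.998]]
[ 0.46880268 -0.17526247  0.09010339] [-0.04359069  2.53711857 28.21627354]
```

Call:
carry_out(series=[[[0, 1, 2], 0], [[0, 1, 5], 0], [[0, 0, 6], 0], [[0, 0, 5], 0], [[0, 0, 3], 0], [[0, 0, 1], 0], [[0, 0, 0], 0], [[0, 0, 0], 0]])

```text
clock: 31.13
position: [0.4677, -0.1777, 0.0834]
ee_rot: [0.006, 0.998, -0.057, -0.034]
contact_force: [0.5, -0.7, -2.9]
width: 0.0256
```

```bash
python3 - <<'E'
from h import *
s,T=st(); c=s['position']+T[:,2]*.018; print(c, T.T@(np.r_[.4665,-.178,.060]-c)*1000)
_,a=grab('side','f1.png'); _,b=grab('scene')
cv2.imwrite('pics/f1.png',np.hstack([cv2.resize(a['frame'][140:230,320:440],(400,300)),cv2.resize(b['frame'][160:250,210:330],(400,300))]))
E
```

```text
t 31.1333 pos [ 0.4677 -0.1777  0.0834] F [ 0.5 -0.7 -2.9] w 0.025635278201396577
[[ 0.991 -0.113 -0.069]
 [-0.114 -0.993 -0.008]
 [-0.068  0.015 -0.998]]
[ 0.46643875 -0.1778582   0.06545812] [0.4478712  0.05013805 5.44167936]
```

Centred in the hand frame. Lowering in small rows until it touches.

Call:
carry_out(series=[[[0, 0, 1.2], 0], [[0, 0, 1.2], 0], [[0, 0, 1.2], 0]])

```text
clock: 31.48
position: [0.4683, -0.1781, 0.0805]
ee_rot: [0.006, 0.998, -0.057, -0.033]
contact_force: [-0.7, -0.8, -3.6]
width: 0.0255
```

Call:
carry_out(series=[[[0, 0, 1.2], 0]])

```text
clock: 31.57
position: [0.4684, -0.1782, 0.0793]
ee_rot: [0.006, 0.998, -0.057, -0.033]
contact_force: [-0.1, 0.8, -2.8]
width: 0.0257
```

Call:
carry_out(series=[[[0, 0, 1.3], 0]])

```text
clock: 31.65
position: [0.4684, -0.1782, 0.0787]
ee_rot: [0.006, 0.998, -0.057, -0.033]
contact_force: [-2.5, 1.9, 11.9]
width: 0.0252
```

Call:
carry_out(series=[[[0, 0, 1.3], 0]])

```text
clock: 31.73
position: [0.4684, -0.1782, 0.0786]
ee_rot: [0.006, 0.998, -0.057, -0.033]
contact_force: [-2.9, 2.0, 12.6]
width: 0.0259
```

Call:
carry_out(series=[[[0, 0, 0], 0], [[0, 0, 0], 0], [[0, 0, 0], 0]], fingers=32)

```text
clock: 31.98
position: [0.4695, -0.1788, 0.0801]
ee_rot: [0.007, 0.998, -0.057, -0.031]
contact_force: [1.2, -0.3, -0.1]
width: 0.0322
```

Call:
carry_out(series=[[[0, 0, 0], 0], [[0, 0, 0], 0], [[0, 0, 0], 0]], fingers=60)

```text
clock: 32.23
position: [0.47, -0.1791, 0.0804]
ee_rot: [0.008, 0.998, -0.057, -0.03]
contact_force: [-0.6, 0.5, 0.2]
width: 0.06
```

Call:
carry_out(series=[[[-0.3, 0, -4], 0], [[-0.6, 0, -9], 0], [[-1, 0, -14], 0], [[-1.2, 0, -20], 0], [[-1.2, 0, -22], 0], [[-1, 0, -22], 0], [[0, 0, -18], 0], [[0, 0, -12], 0], [[0, 0, -5], 0], [[0, 0, 0], 0]])

```text
clock: 33.07
position: [0.4722, -0.1766, 0.217]
ee_rot: [0.008, 0.998, -0.057, -0.03]
contact_force: [0.1, -0.0, -0.3]
width: 0.0598
```

```bash
python3 - <<'E'
from h import *
s,T=st(); _,w=grab('wrist'); whites(s,w,.072)
_,a=grab('side'); _,b=grab('scene')
cv2.imwrite('pics/f2.png',np.vstack([np.hstack([cv2.resize(a['frame'][160:235,320:420],(400,300),interpolation=2),cv2.resize(b['frame'][170:245,220:320],(400,300),interpolation=2)]),np.hstack([cv2.resize(w['frame'],(480,300)),np.zeros((300,320,3),np.uint8)])]))
E
```

```text
t 33.0667 pos [ 0.4722 -0.1766  0.217 ] F [ 0.1 -0.  -0.3] w 0.059825837817561
[[ 0.992 -0.113 -0.061]
 [-0.114 -0.993 -0.012]
 [-0.06   0.019 -0.998]]
[524 101  49  19 648] [545. 109.] at z 0.072 [ 713.7 -118.9   72. ]
[ 277  137   94   90 6218] [323. 180.] at z 0.072 [ 470.  -177.1   72. ]
[576 242  19  50 263] [586. 266.] at z 0.072 [ 824.9 -331.1   72. ]
[330 303  28  13 183] [344. 308.] at z 0.072 [ 477.6 -331.    72. ]
```

View pics/f2.png

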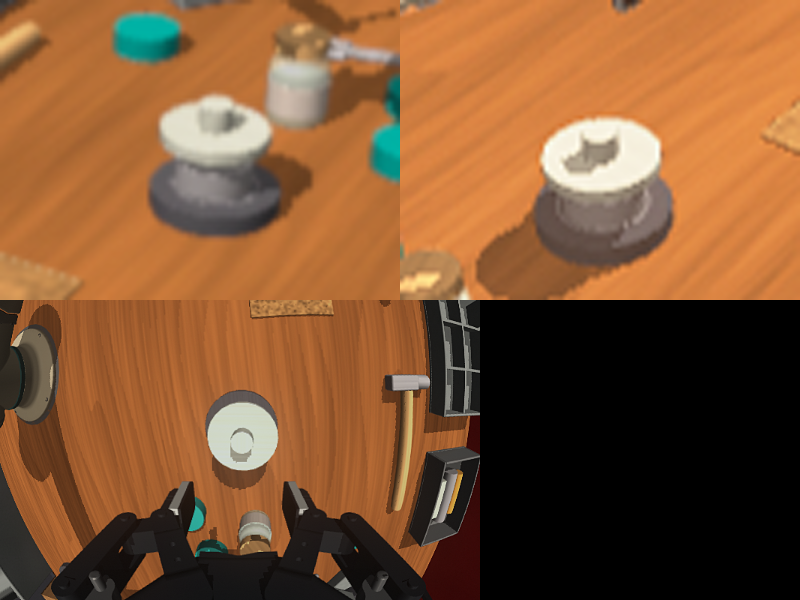

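The stack stands with the cap flat and knob up, in both fixed views and the wrist view. The wrist centroid suggests about 3 mm offset in x, so I'll check the centring numerically in the fixed cameras.

```bash
python3 - <<'E'
from h import *
s,T=st()
s0=cv2.imread('pics/s0.png'); d0=cv2.imread('pics/d0.png')
for n,p0,px,f0 in (('scene',(270,232),(258,207),s0),('side',(374,214),(388,198),d0)):
    _,w=grab(n)
    print(n,'now cap',[circ(s,w,p,.072,t) for p in [px] for t in (30,45)])
    w0=dict(w); w0['frame']=f0
    print(n,'plate before',[circ(s,w0,p0,.02,t) for t in (20,30)])
s,w=grab('wrist')
print('wrist cap',[circ(s,w,(300,170),.072,t) for t in (15,30)])
E
```

```text
t 33.2167 pos [ 0.4709 -0.1761  0.2147] F [-0.4  0.3 -0. ] w 0.05982686992363569
[[ 0.991 -0.113 -0.065]
 [-0.114 -0.993 -0.01 ]
 [-0.064  0.017 -0.998]]
scene now cap [(array([ 470.3, -182.5]), array([82.8, 86.6]), array([ 469.9, -181.8]), 90.2), (array([ 470.3, -182.6]), array([85.6, 87.7]), array([ 470.3, -182.3]), 90.5)]
scene plate before [(array([ 480.1, -193.9]), array([ 95.2, 101.6]), array([ 489.8, -204.3]), 99.5), (array([ 486.4, -200.9]), array([90.8, 97.8]), array([ 479.6, -197.3]), 109.7)]
side now cap [(array([ 379.9, -172.4]), array([ 53. , 243.2]), array([ 367.6, -187.3]), 227.7), (array([  867.7, -2967.7]), array([1738.6, 7739.2]), array([ 1522.9, -5128.1]), 12028.1)]
side plate before [(array([ 459.5, -159. ]), array([101.8, 115.5]), array([ 456.4, -159.8]), 122.9), (array([ 459.7, -162.7]), array([104.2, 128.9]), array([ 458.2, -163.1]), 132.1)]
wrist cap [(array([ 469.2, -180.2]), array([89.2, 89.6]), array([ 469.2, -180.1]), 90.9), (array([ 469.2, -180. ]), array([89.6, 90.1]), array([ 469.2, -180.2]), 91.6)]
```

```bash
python3 - <<'E'
from h import *
from scipy.optimize import least_squares
s,w=grab('wrist','v.png'); s,T=st()
f=w['frame'].astype(int)
px=np.array([hit(s,w,(x,y),.02)[:2] for y in range(90,260) for x in range(240,410)]).reshape(170,170,2)*1000
near=np.hypot(px[...,0]-466,px[...,1]+178)<66
c=f[90:260,240:410]; m=(near&(c.mean(2)<125)&(np.ptp(c,axis=2)<40)).astype(np.uint8)
P=px[m>0]; 
ang=np.degrees(np.arctan2(P[:,1]+178,P[:,0]-466)).astype(int)//4
r=np.hypot(P[:,0]-466,P[:,1]+178)
E=np.array([P[ang==a][r[ang==a].argmax()] for a in range(-10,46) if (ang==a).sum()>5])
E=E[np.degrees(np.arctan2(E[:,1]+178,E[:,0]-466))>10]
for rad in (54.3,55):
    q=least_squares(lambda q:np.hypot(*(E-q).T)-rad,[466,-178],loss='soft_l1'); print(len(E),rad,q.x,np.std(q.fun))
print('cap',circ(s,w,(300,170),.072,30))
E
```

```text
t 33.4167 pos [ 0.4708 -0.1761  0.2142] F [ 0.2 -0.5  0.3] w 0.059879474295602524
[[ 0.991 -0.113 -0.067]
 [-0.114 -0.993 -0.009]
 [-0.065  0.017 -0.998]]
43 54.3 [ 465.68912888 -177.46289499] 0.40786511499586287
43 55 [ 465.80550692 -178.35166772] 0.5728762346797154
cap (array([ 469.4, -180.1]), array([89.7, 90.1]), array([ 469. , -180.2]), 91.6)
```

The cap sits about 3–4 mm off the plate centre (+3.4, −2 mm). There is time to mend it: I'll straddle the knob loosely, fingers not gripping, and nudge it toward −x.

Call:
carry_out(series=[[[0, 0, 5], 0], [[0, 0, 12], 0], [[0, 0, 18], 0], [[0, 0, 20], 0], [[0, 0, 18], 0], [[0, 0, 12], 0], [[0, 0, 6], 0], [[0, 0, 2], 0], [[0, 0, 0], 0], [[0, 0, 0], 0]])

```text
clock: 34.25
position: [0.4625, -0.1762, 0.1125]
ee_rot: [0.005, 0.998, -0.057, -0.036]
contact_force: [0.7, -0.3, -0.2]
width: 0.0603
```

```bash
python3 - <<'E'
from h import *
s,T=st(); print(T.T@(np.r_[.4675,-.1785,.085]-s['position'])*1000)
E
```

```text
t 34.25 pos [ 0.4625 -0.1762  0.1125] F [ 0.7 -0.3 -0.2] w 0.06028324981110055
[[ 0.991 -0.113 -0.072]
 [-0.114 -0.994 -0.006]
 [-0.071  0.014 -0.997]]
[ 7.19325571  1.34500585 27.04280199]
```

Call:
carry_out(series=[[[2, 0.5, 0], 0], [[2, 0.5, 0], 0], [[2, 0, 3], 0], [[0, 0, 6], 0], [[0, 0, 7], 0], [[0, 0, 5], 0], [[0, 0, 2], 0], [[0, 0, 0], 0]])

```text
clock: 34.92
position: [0.4697, -0.1794, 0.0896]
ee_rot: [0.006, 0.998, -0.057, -0.033]
contact_force: [0.2, 1.1, 0.6]
width: 0.0599
```

```bash
python3 - <<'E'
from h import *
s,T=st(); print(T.T@(np.r_[.4675,-.1785,.085]-s['position'])*1000)
E
```

```text
t 34.9167 pos [ 0.4697 -0.1794  0.0896] F [0.2 1.1 0.6] w 0.05991055847844653
[[ 0.991 -0.113 -0.066]
 [-0.113 -0.993 -0.009]
 [-0.065  0.017 -0.998]]
[-1.99976203 -0.68775648  4.68797257]
```

Call:
carry_out(series=[[[0, 0, 2.5], 0], [[0, 0, 2], 0], [[0, 0, 0], 0], [[0, 0, 0], 0], [[0, 0, 0], 0]], fingers=31, squeeze=20)

```text
clock: 35.33
position: [0.469, -0.1793, 0.0842]
ee_rot: [0.006, 0.998, -0.057, -0.033]
contact_force: [0.0, -0.3, -0.4]
width: 0.031
```

Call:
carry_out(series=[[[-1.5, 0, 0], 0], [[-1.5, 0, 0], 0], [[-1, 0, 0], 0], [[0, 0, 0], 0]])

```text
clock: 35.67
position: [0.4657, -0.1791, 0.085]
ee_rot: [0.007, 0.998, -0.057, -0.032]
contact_force: [0.3, 0.0, -0.7]
width: 0.0311
```

Call:
carry_out(series=[[[-1.2, 0, 0], 0], [[0, 0, 0], 0]])

```text
clock: 35.83
position: [0.4648, -0.1792, 0.0853]
ee_rot: [0.007, 0.998, -0.057, -0.031]
contact_force: [-0.0, 0.6, 0.2]
width: 0.0311
```

Call:
carry_out(series=[[[0.6, 0, 0], 0], [[0, 0, 0], 0], [[0, 0, 0], 0], [[0, 0, 0], 0]], fingers=70)

```text
clock: 36.17
position: [0.4647, -0.179, 0.0854]
ee_rot: [0.007, 0.998, -0.057, -0.032]
contact_force: [0.5, -0.2, -0.0]
width: 0.0699
```

Call:
carry_out(series=[[[0, 0, -4], 0], [[0, 0, -9], 0], [[0, 0, -14], 0], [[0, 0, -20], 0], [[0, 0, -22], 0], [[0, 0, -22], 0], [[0, 0, -16], 0], [[0, 0, -8], 0], [[0, 0, -3], 0], [[0, 0, 0], 0]])

```text
clock: 37.0
position: [0.4722, -0.1774, 0.213]
ee_rot: [0.007, 0.998, -0.057, -0.032]
contact_force: [-0.3, -0.3, -0.5]
width: 0.0702
```

Call:
carry_out(series=[[[0, 0, 0], 0], [[0, 0, 0], 0], [[0, 0, 0], 0]])

```text
clock: 37.25
position: [0.4709, -0.1767, 0.2113]
ee_rot: [0.006, 0.998, -0.057, -0.034]
contact_force: [0.1, 0.0, -0.1]
width: 0.0703
```

```bash
python3 - <<'E'
from h import *
s,w=grab('wrist','v2.png'); s,T=st()
print('cap',[circ(s,w,(p),.072,30) for p in ((300,165),(340,165))])
_,b=grab('scene'); print('scene',circ(s,b,(258,207),.072,35))
E
```

```text
t 37.3 pos [ 0.4708 -0.1767  0.2111] F [-0.1  0.1 -1.1] w 0.0704573516455633
[[ 0.991 -0.113 -0.069]
 [-0.113 -0.994 -0.008]
 [-0.067  0.016 -0.998]]
cap [(array([ 467.3, -179.8]), array([89.6, 89.9]), array([ 467.2, -179.8]), 91.2), (array([ 467.3, -179.8]), array([89.7, 89.9]), array([ 467.2, -179.8]), 91.2)]
scene (array([ 468.5, -182.5]), array([83.4, 86.7]), array([ 468.8, -182.1]), 89.4)
```

The cap is now within about 2 mm of the plate centre, which is good enough. Handing in.

```bash
python3 -c "
from rig import manip
print(manip.sign_off())"
```

```text
the job is handed in; nothing more can be done
None
```

The pressing stack is made up on the base plate (die, blank, then the pressure disc with its knob up), and I handed the job in at about 37 s of the 72 s. I set the die and the blank down until the wrist felt contact. The pressure disc was tipped over flat onto the cork pad, released, taken again by its knob and set on top. A loose nudge on the knob then moved it about 2 mm towards the centre.

**Last checks:**
- **Pressure disc:** the wrist camera puts its centre about 2 mm from the plate's centre after the nudge. The fixed scene camera puts it 4 to 5 mm off, beyond the 2 mm calibration. I went with the wrist view because it was closer and measured plate and disc in the same frame.
- **Die and blank:** the die measured about 1 mm off centre. The blank came out 2 to 3 mm off from a less certain fit. I did not measure either again after the nudge.
- **Flat and undisturbed:** all three views before the nudge showed the stack flat with the knob up. I viewed no picture after it; the numeric fits still gave a clean, flat circle. The jar, hammer, spare discs and turquoise discs looked untouched in the views I took.
- **Tool tilt:** the tool drifted to about 4° of tilt on the long moves and could not be turned back. The pressure disc was therefore set down slightly edge first and settled flat on release, with about 13 N at contact.

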